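# Reset the length stop one notch and clamp the vacuum tube

### The arm

A 6-joint arm with a two-finger parallel gripper is mounted at the origin on the work surface. World frame = base frame: x ahead of the robot, y to its left, z up, the work surface at z = 0. Lengths are in m, angles in rad, forces in N, time in s.
With the tool pointing down it reaches from about 0.3 to 0.775 m from the base axis. Payload 14.6 kg.
Tool frame: the origin (TCP) lies on the centre line of the jaws, within the pads' length; the fingertips stand 19 mm ahead of it and the grasp point (between the pads) is the TCP; y points along the fingers, x is the direction in which the jaws open and shut, and the axes are right-handed (so a half turn about y gives the same grasp; the last joint's range is limited). The gripper opens to 94 mm and grips with 3 to 60 N. Pads are 16 mm wide; open, the fingers measure 119 mm over their backs; the gripper's body (75 mm by 177 mm) begins 78 mm behind the grasp point.
Start: joints at [-1.375, 0.3, 1.521, -0, 1.321, -0.067], TCP at [0.143, -0.531, 0.224] pointing down, gripper open.
Joint ranges: [-3.03, 3.03], [-0.79, 2.21], [0.23, 2.52], [-1.04, 4.18], [0, 3.07], [-2.55, 2.55]. Speed limits (rad/s): [2.22, 2.22, 2.57, 3.14, 3.14, 3.14].

### API

Orientations are given as [roll, pitch, yaw] about the fixed x, y, z axes, in that order (R = Rz(yaw) Ry(pitch) Rx(roll)).
In Python, from station import get_obs, cams, workorder gives the robot as it stands.
- The arm moves only by the shell command python3 -m handwheel 'ROWS' [FORCE]. ROWS is JSON, a list of rows, each an object of numbers: "fingers": the opening, from -1 (shut) to 1 (fully open); "x", "y", "z": the shift along the tool's x, y, z in m; "spin": the turn about the tool's y in degrees. In form: [{"fingers": .., "x": .., "y": .., "z": .., "spin": ..}, ...]. A call has exactly 10 rows; each row is the pose to reach, as a shift and turn from the pose commanded when the call began, along the tool's axes at that moment; what a row does not reach only later rows make up. A row lasts 1/10 s, in which the tool goes at most 50 mm and 8.59 degrees, less where a joint would pass 70% of its speed; a pose out of reach is approached as far as the arm can. A call with a gripper value outside its range is refused whole. The fingers move at their own pace and stop on an object; FORCE is the grip in N (left out, the last holds). Time passes only in rows, so rows that repeat a pose let the fingers close, or fill a call up. It gives the time, the measured TCP pose, the force and the opening at its end, in the units of the state.
- get_obs(): the state, without advancing time (a new reading comes with each control period).
- cams.camera(name): name is "side" or "top"; returns (picture, depth): 480x640x3 uint8, red, green, blue; 480x640 float32, m along the optical axis (not along the pixel's ray), 0 where there is no reading.
- cams.get_calibration(name): a dict with "fx", "fy", "cx", "cy" (pixels), "dist" ([k1, k2, p1, p2, k3] as OpenCV has them; the pictures are not rectified), "view" (4x4, takes a point from world to camera coordinates). Camera axes: x right, y down, z forward; pixel columns grow to the right and rows downward; lengths in m; the calibration is good to about 2 mm. A picture is of the moment at which its call begins. get_calibration takes no time and is no camera call.
- workorder.hand_in(): hands the job in, once; it reports no verdict.
The state is a dict: "time_s": time; "qpos": joint angles; "joint_vel": joint speeds; "tau": joint torques, N m; "ee_pos": TCP position; "eef_rot": TCP orientation; "force": force on the tool from outside, world axes, zero at the start; "moment": the same for the moment, N m; "grip_width": finger opening in m.
Only numpy, scipy, OpenCV 4.12 (cv2) and the standard library are available. Lean on these libraries where they do the work, as an engineer would, in place of code of your own. Each camera call takes 0.05 s, during which the arm holds its last target. There are 200 camera calls.

### The job

The flanged vacuum tube lying in the tube-cutting fixture has to stand further out of the vise for its next cut. Lift the stop's tab out of its notch in the sloping rail, shift the stop one notch towards the vise so that its plate pushes the tube along, and drop the tab fully home in that next notch, with the tube's flange left up against the stop plate. Then turn the vise's T-handle clockwise until you feel it tighten on the tube, without forcing it, let go, and leave the other things on the bench where they are.

Things in the scene. Friction and masses are not known exactly. Their poses are not given: they have to be found in the camera images.
- fixture: Tube-cutting fixture fixed to the bench: base plate 220 x 360 x 12 mm. Origin at bench height; x away from the robot, y along the tube from stop to vise, z up. Tube axis: x 0, 70 mm up, in V supports at y -15 and y 100. Iron yoke vise at y 100: pillars at x +-44, crosshead top 163 mm up. Stop rail beyond the tube, y -181 to 11.
- rail (a point): Start notch of the stop rail, on the rail's face (fixture x 75, y -110, z 85 mm). Strip 48 mm wide, face sloping 28 degrees, looking up and towards the robot. Axes: x up the slope, y along the rail to the vise, z square to the face. On it a steel comb 14 mm wide, 10 mm high with notches 12 mm wide every 25 mm, at y -50 to 100 mm.
- stop_slide (a joint): Place of the stop along the rail, m, growing towards the vise. 0 = the notch it starts in, 0.025 = the next notch towards the vise; range -0.028 to 0.078. Slides with about 1 N of friction, and some 3 N more while its plate pushes the tube; the tongue has 2.5 mm of play either way in a notch.
- stop_tab (a joint): Lift of the stop's tab square to the sloping rail face, m: 0 = tongue fully home in a notch; about 0.010 = tongue on top of the comb, above this it is free to shift; 0.016 = end of its lift. Only its own weight (150 g) pulls it down.
- tab_grip (a point): Grip point of the steel lift tab, a fin 10 mm thick (x), 28 mm long (y), from 25 mm below this point to 9 mm above it (z). x up the slope, y along the rail to the vise, z the way it lifts: 28 degrees from vertical, leaning to the robot. Pinch its 10 mm with fingers closing along x and pointing along -z. Two guide pins with 10 mm heads at y +-24 mm end 4 mm below this point.
- stop_face (a point): Middle of the stop plate's face that looks at the tube's flange, along +y (plate 30 x 32 x 6 mm on an arm of the stop). Axes as for tab_grip. Moves with joint stop_slide, does not lift with the tab.
- tube: Loose stainless tube, 28 mm outside diameter, 260 mm long, about 280 g, lying along its own y in the V supports; origin at the middle of its axis. The flanged end (y -130 mm) is at the stop, the plain end stands out beyond the vise. Slides along under about 3 N.
- tube_flange (a point): Centre of the outer face of the tube's round flange (40 mm diameter, 8 mm thick); axes as for the tube. At the start it is 3 to 17 mm from the stop face.
- clamp_jaw: Upper jaw of the vise at the lower end of its screw, 44 x 40 x 20 mm; origin at the centre of its underside, z up. Goes down 2.2 mm per radian of the screw; at the start it stands 1 to 2.5 mm above the tube, which can still slide.
- t_handle (a joint): Wind-up of the T-handle against the screw, rad: 0 while the screw runs; once the jaw has bitten the handle winds on, its resistance rising from 0.35 N m by 1.5 N m per radian. 0.15 to 0.4 is well tightened, more than 0.65 is forced. Let go, it springs back to 0 and the screw stays tight.
- handle_grip (a point): Middle of the T-handle's cross bar, on the vertical screw axis some 218 mm above the bench: bar 90 mm long (x), 14 mm thick (y), 18 mm high (z, up), free all round; the stem below is 12 mm thick down to a hub 31 mm below this point. Pinch its 14 mm from above; it sinks 2.2 mm per radian. A turn of 0.9 to 1.5 rad makes it tight.
- stub: Bystander: flanged tube stub, 40 mm across, 70 mm high, standing on the bench beside the stop end of the fixture; origin under its centre.
- wrench: Bystander: open-ended wrench 170 mm long lying on the bench beyond the fixture.
- jar: Bystander: white screw-top jar, 64 mm diameter, 75 mm high, beside the vise end of the fixture; origin under its centre.
- screw (a joint): Turn of the vise screw, rad, growing clockwise seen from above (tightening). Starts at -0.25 to 0.25 and runs against a steady 0.2 N m. The jaw touches the tube at about 0.8 and has bitten at 0.95, where the screw stops and stays when let go.

How it is judged:
By the outcome, as a careful person would: the job done as asked, in the order asked, and still so for the second after the job is handed in, with the robot touching nothing.
It also fails if it takes over 45 s, if anything falls off the work surface, if the arm or the gripper's body presses on something with over 40 N, if the wrist force passes 120 N, or if a joint passes its speed limit or range.

## Working session

There is one attempt and no reset: what is moved stays moved. The work goes in short steps, Python scripts to look and compute and a shell command to move; the robot and the scene stay as the last step left them, time stands still between calls to the robot, and variables do not carry over. Pictures are saved under pics/ and viewed, about 8 in all and at most 12, crops included, and the job is handed in when it is done.

```bash
ls; mkdir -p pics; python3 - <<'E'
from station import get_obs, cams
import cv2,numpy as np
print(get_obs())
for n in("side","top"):
    p,d=cams.camera(n); cv2.imwrite(f"pics/{n}0.png",p[:,:,::-1]); np.savez(f"pics/{n}0.npz",p=p,d=d)
    c=cams.get_calibration(n);print(n,c); print((d>0).mean())
E
```

```text
pics
{'time_s': 0.0, 'qpos': array([-1.37461447e+00,  3.00453944e-01,  1.52159933e+00, -3.04345226e-05,
        1.32069680e+00, -6.66206542e-02]), 'joint_vel': array([ 6.48954401e-04, -1.24225308e-03,  1.71850178e-05, -8.34855589e-04,
        1.37140703e-03, -1.23252347e-03]), 'tau': array([ 1.25940158e-03, -5.31804264e+01, -3.52738094e+01,  7.08442647e-02,
        2.44195590e-02, -9.08706420e-05]), 'ee_pos': array([ 0.14281384, -0.53087775,  0.22388801]), 'eef_rot': array([-1.57074869e+00,  1.15681603e-03, -1.30798623e+00]), 'force': array([ 0.47080581,  0.36205517, -0.39156813]), 'moment': array([0.00834632, 0.01942317, 0.02850865]), 'grip_width': 0.09388148495572024}
side {'fx': 527.9007194481235, 'fy': 527.9007194481235, 'cx': 313.66334430637585, 'cy': 234.80750281691158, 'dist': array([-0.1348752,  0.       ,  0.       ,  0.       ,  0.       ]), 'view': array([[ 0.98261455, -0.18557668,  0.00547211, -0.64269855],
       [-0.12720417, -0.69442034, -0.70823689,  0.22365093],
       [ 0.1352322 ,  0.6952278 , -0.70595366,  1.10104474],
       [ 0.        ,  0.        ,  0.        ,  1.        ]])}
0.996201171875
top {'fx': 550.942730342325, 'fy': 550.942730342325, 'cx': 330.94175616297446, 'cy': 237.9004320342154, 'dist': array([-0.09453144,  0.        ,  0.        ,  0.        ,  0.        ]), 'view': array([[-0.01483679, -0.99984634, -0.00933577,  0.05095269],
       [-0.98712306,  0.01613397, -0.15914696,  0.66033461],
       [ 0.15927313,  0.00685432, -0.98721076,  1.3830697 ],
       [ 0.        ,  0.        ,  0.        ,  1.        ]])}
0.9960774739583333
```

View pics/top0.png

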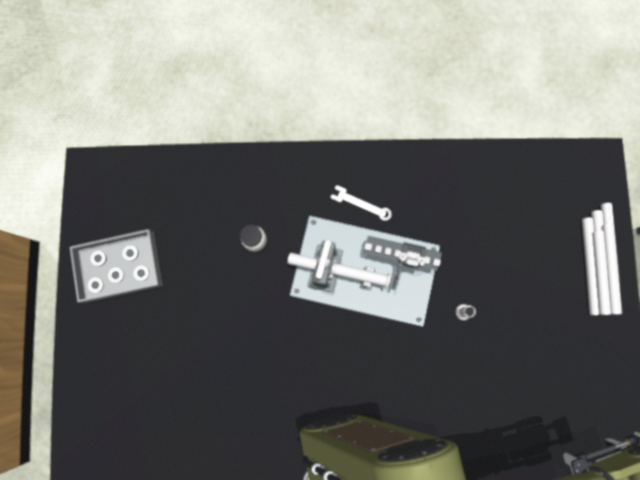

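View pics/side0.png

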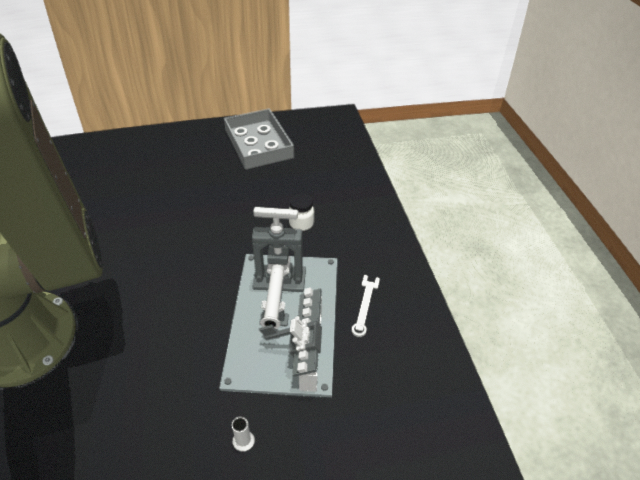

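The top view shows the plate at about (290-440, 217-325): the vise with T-handle near (325,262), the stop near (412,258), jar (253,238), stub (466,312), wrench (362,203). The side view has the plate at (222-338, 255-395). Next I fit the plate and make enlarged crops.

```bash
cat > h.py <<'E'
import numpy as np,cv2
from station import get_obs,cams
C={n:cams.get_calibration(n) for n in("side","top")}
def K(c): return np.array([[c['fx'],0,c['cx']],[0,c['fy'],c['cy']],[0,0,1.]])
def rays(n,uv):
    c=C[n]; u=cv2.undistortPoints(np.asarray(uv,float).reshape(-1,1,2),K(c),c['dist'],None,None,).reshape(-1,2)
    R=c['view'][:3,:3]; t=c['view'][:3,3]
    return -R.T@t,np.c_[u,np.ones(len(u))]@R
def onplane(n,uv,z):
    o,d=rays(n,uv); return o+d*((z-o[2])/d[:,2])[:,None]
def cloud(n,uv,dep): 
    o,d=rays(n,uv); return o+d*np.asarray(dep)[:,None]
def proj(n,P):
    c=C[n]; R=c['view'][:3,:3]; return cv2.projectPoints(np.asarray(P,float).reshape(-1,1,3),cv2.Rodrigues(R)[0],c['view'][:3,3],K(c),c['dist'])[0].reshape(-1,2)
def load(n,k=0):
    z=np.load(f"pics/{n}{k}.npz"); return z['p'],z['d']
def fixT(o,yaw):
    T=np.eye(4);c,s=np.cos(yaw),np.sin(yaw);T[:2,:2]=[[c,-s],[s,c]];T[:2,3]=o[:2];return T
E
python3 - <<'E'
from h import *
for n,box in(("top",(275,205,455,340)),("side",(205,190,350,410))):
    p,d=load(n); x0,y0,x1,y1=box
    hsv=cv2.cvtColor(p,cv2.COLOR_RGB2HSV).astype(int)
    uv=np.stack(np.meshgrid(np.arange(640),np.arange(480)),-1).reshape(-1,2)
    P=cloud(n,uv,d.ravel()).reshape(480,640,3)
    print(n,'px',p[310,400] if n=='top' else p[350,260], P[310,400] if n=='top' else P[350,250])
    m=np.zeros((480,640),np.uint8); pp=p.astype(int); g=(pp.sum(2)>240)&(P[:,:,2]<0.03)
    m[y0:y1,x0:x1]=g[y0:y1,x0:x1]*255
    m=cv2.morphologyEx(m,cv2.MORPH_OPEN,np.ones((3,3)))
    c=max(cv2.findContours(m,0,2)[0],key=cv2.contourArea)
    W=onplane(n,c.reshape(-1,2),0.012)[:,:2]
    r=cv2.minAreaRect(W.astype(np.float32)*1000); print(r)
    cr=cv2.resize(p[y0:y1,x0:x1],None,fx=4.2 if n=='top' else 2.7,fy=4.2 if n=='top' else 2.7,interpolation=cv2.INTER_CUBIC)
    cv2.imwrite(f"pics/{n}crop.png",cr[:,:,::-1]); print(cr.shape)
E
```

```text
top px [220 228 229] [ 0.47251967 -0.13795099  0.01199743]
((580.0687866210938, -48.21234130859375), (365.4904479980469, 226.33718872070312), 75.98570251464844)
(567, 756, 3)
side px [152 163 163] [ 0.49789043 -0.12290785  0.01325873]
((578.16357421875, -52.690338134765625), (365.08306884765625, 221.70423889160156), 75.998779296875)
(594, 392, 3)
```

```bash
python3 - <<'E'
from h import *
T=fixT((.579,-.050),np.radians(-14.0))
np.set_printoptions(precision=4,suppress=True)
for n in("top","side"):
    p,d=load(n)
    uv=np.stack(np.meshgrid(np.arange(640),np.arange(480)),-1).reshape(-1,2)
    W=cloud(n,uv,d.ravel()); F=(W-T[:3,3])@T[:3,:3]
    def rep(name,lo,hi):
        m=np.all((F>lo)&(F<hi),1); f=F[m]
        if len(f)<3: print(n,name,len(f));return
        print(n,name,len(f),'mean',f.mean(0),'min',f.min(0),'max',f.max(0), 'rect',cv2.minAreaRect((f[:,:2]*1000).astype(np.float32)))
    rep('bar',(-.08,.03,.205),(.08,.17,.25))
    rep('crosshead',(-.08,.05,.155),(.08,.15,.172))
    rep('tubetop',(-.03,.13,.06),(.03,.25,.1))
    rep('tubemid',(-.03,-.0,.06),(.03,.06,.1))
    rep('fin',(.0,-.2,.11),(.12,-.03,.2))
    rep('flange',(-.03,-.14,.075),(.03,-.05,.12))
    rep('rail',(.03,-.2,.05),(.12,.03,.11))
E
```

```text
top bar 245 mean [-0.0191  0.1075  0.2257] min [-0.0634  0.0993  0.2128] max [0.0252 0.116  0.2347] rect ((-19.055049896240234, 107.86310577392578), (14.41172981262207, 88.8016586303711), 87.44522857666016)
top crosshead 323 mean [-0.0244  0.1057  0.1629] min [-0.0708  0.0909  0.1551] max [0.0332 0.1249 0.1718] rect ((-18.778850555419922, 107.82180786132812), (33.97724151611328, 104.07612609863281), 89.89625549316406)
top tubetop 272 mean [-0.018   0.1654  0.0815] min [-0.03    0.1301  0.0614] max [0.0013 0.2018 0.0926] rect ((-15.860995292663574, 166.15625), (30.716691970825195, 71.57501220703125), 2.8678078651428223)
top tubemid 230 mean [-0.0179  0.0296  0.0816] min [-0.0299  0.0001  0.0639] max [0.0029 0.06   0.0912] rect ((-13.498537063598633, 30.0317325592041), (32.76838302612305, 59.838157653808594), 0.000700399570632726)
top fin 146 mean [ 0.0436 -0.1016  0.1221] min [ 0.0273 -0.1304  0.11  ] max [ 0.0754 -0.0735  0.1394] rect ((51.25433349609375, -101.84515380859375), (57.40787124633789, 47.612579345703125), 89.13844299316406)
top flange 138 mean [ 0.0047 -0.0797  0.0843] mi
[... 950 characters left out ...]
2721939086914), (59.70404815673828, 23.041614532470703), 89.17296600341797)
side fin 262 mean [ 0.0402 -0.1083  0.1222] min [ 0.0255 -0.135   0.1101] max [ 0.0733 -0.0769  0.1363] rect ((49.396217346191406, -105.95024871826172), (47.80683517456055, 58.0505256652832), 0.0773753896355629)
side flange 255 mean [-0.0011 -0.0832  0.0822] min [-0.0296 -0.1356  0.0751] max [ 0.0298 -0.0501  0.0922] rect ((4.01597785949707, -88.57167053222656), (36.670413970947266, 98.50775909423828), 46.23039627075195)
side rail 2068 mean [ 0.0587 -0.0987  0.0903] min [ 0.0303 -0.1778  0.0501] max [0.0839 0.0166 0.11  ] rect ((57.19292449951172, -80.59765625), (194.4321746826172, 53.473365783691406), 89.7998046875)
```

View pics/topcrop.png

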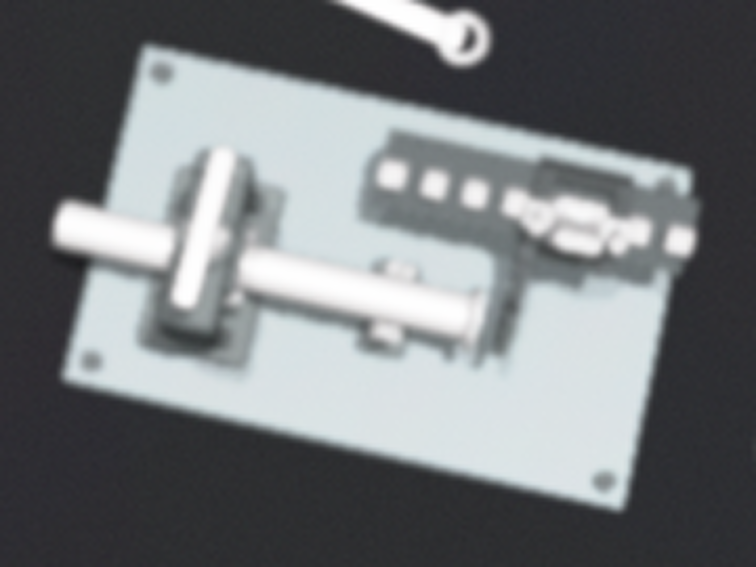

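View pics/sidecrop.png

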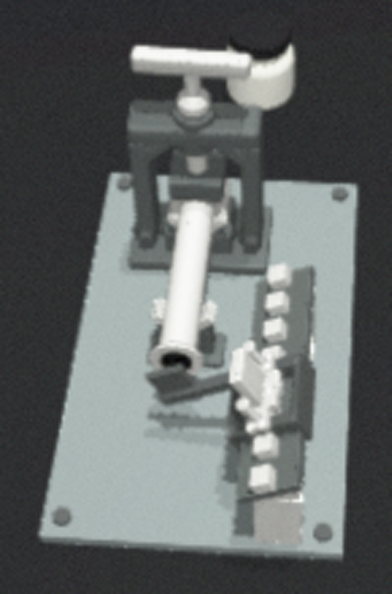

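The crops show the stop at about (580,220) in the top crop, fin lying along the rail between two pin heads, and the flange at (475,315) next to the plate at (500,310). The tube axis sits about 19 mm nearer the robot than the plate centre, so I'll set the origin from the vise and rail.

```bash
python3 - <<'E'
from h import *
np.set_printoptions(precision=1,suppress=True,linewidth=150)
T0=fixT((.579,-.050),np.radians(-14.0)); o=(T0@[-.0195,.006,0,1])[:2]
T=fixT(o,np.radians(-14.0)); print(o*1000)
a=np.radians(28); RR=np.array([[np.cos(a),0,np.sin(a)],[0,1,0],[-np.sin(a),0,np.cos(a)]]) # rows = rail axes in fixture
for n in("top","side"):
    p,d=load(n)
    uv=np.stack(np.meshgrid(np.arange(640),np.arange(480)),-1).reshape(-1,2)
    W=cloud(n,uv,d.ravel()); F=(W-T[:3,3])@T[:3,:3]*1000
    Rl=(F-[75,-110,85])@RR.T
    def rep(name,X,lo,hi):
        m=np.all((X>lo)&(X<hi),1); f=X[m]
        if len(f)<3: print(n,name,len(f));return
        q=np.percentile(f,[3,50,97],axis=0)
        print(n,name,len(f),'lo',q[0],'med',q[1],'hi',q[2],'mid',(q[0]+q[2])/2)
    rep('crosstop',F,(-80,60,160),(80,150,167))
    rep('bartop',F,(-80,60,222),(80,150,232))
    rep('railface',Rl,(-30,-80,-4),(30,140,3))
    rep('combtop',Rl,(-30,40,8),(30,140,13))
    for h in range(12,60,4): rep(f'stop{h}',Rl,(-40,-45,h),(40,45,h+4))
    rep('plate',F,(-40,-140,60),(40,-95,110))
    rep('flange/tube',F,(-25,-95,60),(25,-60,110))
    rep('tube end',F,(-18,120,60),(18,230,90))
E
```

```text
[561.5 -39.5]
top crosstop 218 lo [-48.3  85.9 160.2] med [-13.7  95.4 163. ] hi [ 48.7 118.  166.6] mid [  0.2 101.9 163.4]
top bartop 217 lo [-40.6  94.9 222.5] med [  0.8 101.5 226.2] hi [ 41.9 108.5 230.3] mid [  0.7 101.7 226.4]
top railface 642 lo [-22.3 -65.5  -3.7] med [ 8.6 48.2 -0.5] hi [ 26.5 118.2   2.7] mid [ 2.1 26.3 -0.5]
top combtop 70 lo [-5.4 41.5  8.1] med [ 1.6 86.3 10.4] hi [  9.  121.4  12.7] mid [ 1.8 81.4 10.4]
top stop12 131 lo [-33.1 -27.5  12.1] med [ 4.3  7.2 13.8] hi [29.4 35.7 15.7] mid [-1.9  4.1 13.9]
top stop16 101 lo [-33.7 -27.6  16.1] med [ 6.4 11.4 17.6] hi [28.5 30.7 19.8] mid [-2.6  1.5 18. ]
top stop20 40 lo [-19.1 -25.7  20.2] med [ 5.8 -0.8 22. ] hi [14.1 31.8 23.9] mid [-2.5  3.1 22. ]
top stop24 10 lo [  4.6 -17.8  24.4] med [ 5.5  2.9 26.3] hi [ 9.1 13.1 27.4] mid [ 6.9 -2.3 25.9]
top stop28 12 lo [  0.6 -23.1  28.3] med [ 4.  -0.7 29.9] hi [ 6.5 25.9 31.8] mid [ 3.6  1.4 30.1]
top stop32 6 lo [-4.1 -7.1 32.8] med [ 5.3  4.6 34.1] hi [15.7 22.4 35.1] mid [ 5.8  7.7 34. ]
top stop36 18 lo [ -2.5 -24.2  36.2] med [ 1.5 15.5 38.2] hi [ 7.2 28
[... 1839 characters left out ...]
 -13.3  38.2] hi [ 4.7 21.1 39.8] mid [ 0.  -4.3 38.1]
side stop40 45 lo [ -5.5 -29.9  40.1] med [  0.6 -14.7  41.2] hi [ 4.5 25.5 43.4] mid [-0.5 -2.2 41.8]
side stop44 19 lo [ -3.5 -16.7  44.3] med [ 3.8 -6.6 45.8] hi [ 5.1 13.6 47.9] mid [ 0.8 -1.5 46.1]
side stop48 20 lo [ -4.7 -17.   48.3] med [ 3.4 -8.3 49.9] hi [ 5.2  9.5 51.9] mid [ 0.3 -3.8 50.1]
side stop52 58 lo [ -4.9 -15.1  52.2] med [-0.  -2.1 53.6] hi [ 5.  10.2 55.5] mid [ 0.1 -2.4 53.9]
side stop56 4 lo [ -1.2 -11.2  56. ] med [ 0.8 -7.  56.3] hi [ 3.3 -3.8 57.2] mid [ 1.  -7.5 56.6]
side plate 1
side flange/tube 357 lo [-18.4 -93.   61.4] med [  1.5 -84.6  74.1] hi [ 22.1 -65.8  89.1] mid [  1.9 -79.4  75.2]
side tube end 0
```

The fixture frame comes out consistent: origin ≈ (561.5, -39.5) mm, yaw -14°. The stop fin is at rail x≈0, y≈0, with its top about 54 mm off the rail face. The tool can't tilt with these rows, so I'll pinch the fin's flat 28 mm ends (jaws along the rail) with the fingertips just above the pin heads.

```bash
python3 -m handwheel '[{"fingers":1,"x":-0.0205,"y":-0.01,"z":0.043,"spin":-8},{"fingers":1,"x":-0.041,"y":-0.02,"z":0.086,"spin":-16},{"fingers":1,"x":-0.0615,"y":-0.03,"z":0.129,"spin":-24},{"fingers":0.3,"x":-0.082,"y":-0.036,"z":0.172,"spin":-32},{"fingers":0.3,"x":-0.1025,"y":-0.036,"z":0.215,"spin":-40},{"fingers":0.3,"x":-0.123,"y":-0.036,"z":0.258,"spin":-48},{"fingers":0.3,"x":-0.1435,"y":-0.036,"z":0.301,"spin":-56},{"fingers":0.3,"x":-0.164,"y":-0.036,"z":0.344,"spin":-64},{"fingers":0.3,"x":-0.1845,"y":-0.036,"z":0.387,"spin":-72},{"fingers":0.3,"x":-0.205,"y":-0.036,"z":0.43,"spin":-80}]' 15
cat >> h.py <<'E'
A28=np.radians(28); FT=fixT((.5615,-.0395),np.radians(-14.0))
RR=np.array([[np.cos(A28),0,np.sin(A28)],[0,1,0],[-np.sin(A28),0,np.cos(A28)]])
def status(target=None,yaw=None):
    s=get_obs(); p=s['ee_pos']; from_=(p-FT[:3,3])@FT[:3,:3]
    from scipy.spatial.transform import Rotation as Ro
    R=Ro.from_euler('xyz',s['eef_rot']).as_matrix()
    print('t %.2f'%s['time_s'],'fix mm',(from_*1000).round(1),'rot deg',np.degrees(s['eef_rot']).round(2),'F fix',(s['force']@FT[:3,:3]).round(1),'M',s['moment'].round(2),'w %.1f'%(s['grip_width']*1000),'q6 %.2f'%s['qpos'][5])
    if target is not None:
        w=FT[:3,:3]@np.array(target)/1000+FT[:3,3]; print('shift tool mm',(R.T@(w-p)*1000).round(1))
    if yaw is not None:
        print('spin deg',(-(yaw-np.degrees(s['eef_rot'][2])+180)%360-180).round(2))
E
python3 -c "
from h import *
status((48,-110,230),76)"
```

```text
time_s: 1.1
ee_pos: [0.506, -0.2198, 0.2603]
eef_rot: [-1.571, 0.0, 0.094]
force: [0.3, -1.1, 0.2]
grip_width: 0.0615
t 1.10 fix mm [ -10.2 -188.4  260.3] rot deg [-8.999e+01  2.000e-02  5.390e+00] F fix [ 0.6 -1.   0.2] M [-0.06 -0.06 -0.01] w 61.5 q6 -0.57
shift tool mm [80.9 30.3 54.6]
spin deg -70.61
```

```bash
python3 -m handwheel '[{"fingers":0.06,"x":0.016,"y":0,"z":0.011,"spin":-8},{"fingers":0.06,"x":0.032,"y":0,"z":0.022,"spin":-16},{"fingers":0.06,"x":0.048,"y":0,"z":0.033,"spin":-24},{"fingers":0.06,"x":0.064,"y":0.01,"z":0.044,"spin":-32},{"fingers":0.06,"x":0.0809,"y":0.02,"z":0.0546,"spin":-40},{"fingers":0.06,"x":0.0809,"y":0.03,"z":0.0546,"spin":-48},{"fingers":0.06,"x":0.0809,"y":0.04,"z":0.0546,"spin":-56},{"fingers":0.06,"x":0.0809,"y":0.05,"z":0.0546,"spin":-64},{"fingers":0.06,"x":0.0809,"y":0.05,"z":0.0546,"spin":-70.6},{"fingers":0.06,"x":0.0809,"y":0.05,"z":0.0546,"spin":-70.6}]'
python3 - <<'E'
from h import *
status((48,-110,148),76)
for n,b in(("top",(370,215,470,290)),("side",(240,250,340,400))):
    p,d=cams.camera(n); np.savez(f"pics/{n}1.npz",p=p,d=d)
    x0,y0,x1,y1=b; q=cv2.resize(p[y0:y1,x0:x1],None,fx=4,fy=4,interpolation=cv2.INTER_CUBIC)
    globals()[n]=q
    # gripper points: z>150mm near
    uv=np.stack(np.meshgrid(np.arange(640),np.arange(480)),-1).reshape(-1,2)
    W=cloud(n,uv,d.ravel()); F=(W-FT[:3,3])@FT[:3,:3]*1000
    m=np.all((F>(0,-200,185))&(F<(100,-30,260)),1); f=F[m]; print(n,m.sum(),np.percentile(f,[2,50,98],axis=0).round(1).tolist() if m.any() else '')
    m=np.all((F>(0,-200,188))&(F<(100,-30,225)),1); f=F[m]; print('fingers',n,m.sum(),np.percentile(f,[2,50,98],axis=0).round(1).tolist() if m.any() else '')
H=max(top.shape[0],side.shape[0]); im=np.zeros((H,800,3),np.uint8); im[:top.shape[0],:400]=top; im[:side.shape[0],400:]=side
cv2.imwrite('pics/c1.png',im[:600,:,::-1])
E
```

```text
time_s: 2.1
ee_pos: [0.5805, -0.1598, 0.2099]
eef_rot: [-1.57, -0.0, 1.322]
force: [-0.2, 1.0, 0.3]
grip_width: 0.0499
t 2.10 fix mm [  47.5 -112.2  209.9] rot deg [-8.994e+01 -1.000e-02  7.576e+01] F fix [-0.5  0.9  0.3] M [ 0.09 -0.12 -0.04] w 49.9 q6 -1.65
shift tool mm [ 2.2 61.9 -0.5]
spin deg -0.24
top 0 
fingers top 0 
side 127 [[36.2, -152.7, 200.9], [45.9, -150.7, 216.4], [54.7, -148.7, 230.4]]
fingers side 101 [[36.2, -152.7, 200.9], [46.0, -150.8, 213.9], [54.7, -148.7, 224.7]]
```

View pics/c1.png

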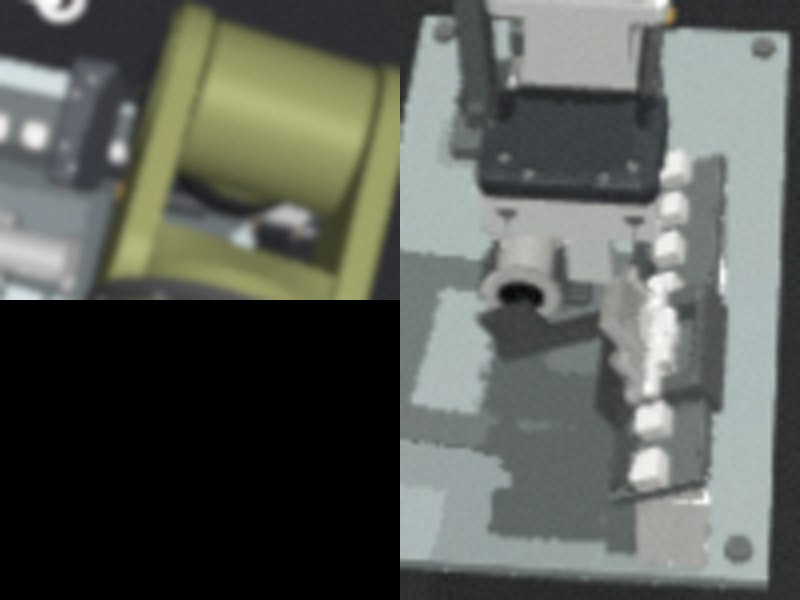

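The side picture (right) shows the gripper body around (570,140) and the near finger below it. The fin and pin heads are visible at (625-665, 280-380), and the flange at (520,290) has a small gap to the plate. I'll check the fingertip height from depth before descending.

```bash
python3 - <<'E'
from h import *
p,d=load("side",1)
uv=np.stack(np.meshgrid(np.arange(640),np.arange(480)),-1).reshape(-1,2)
W=cloud("side",uv,d.ravel()); F=(W-FT[:3,3])@FT[:3,:3]*1000
m=np.all((F>(20,-165,130))&(F<(80,-130,300)),1); f=F[m]; u=uv[m]
for v in sorted(set(u[:,1])):
    k=u[:,1]==v; print(v,k.sum(),f[k].min(0).round(1),f[k].max(0).round(1))
E
```

```text
285 1 [  78.9 -152.6  299.2] [  78.9 -152.6  299.2]
287 1 [  78.9 -153.5  295.4] [  78.9 -153.5  295.4]
290 1 [  78.  -163.   299.5] [  78.  -163.   299.5]
291 1 [  77.9 -161.5  295.2] [  77.9 -161.5  295.2]
309 4 [  36.6 -152.1  228.8] [  41.8 -148.9  233.3]
310 11 [  36.7 -152.   226.7] [  54.8 -148.8  230.4]
311 12 [  36.4 -152.5  224.2] [  54.7 -148.6  229. ]
312 12 [  36.3 -152.7  221.4] [  54.8 -149.7  226.8]
313 12 [  36.2 -152.4  219.6] [  54.7 -149.5  223.2]
314 12 [  36.2 -152.7  215.7] [  54.5 -149.   220.1]
315 12 [  36.1 -153.4  213.9] [  54.5 -149.7  218.5]
316 12 [  35.8 -152.1  209. ] [  54.7 -148.7  214.2]
317 11 [  37.2 -152.8  206.9] [  54.5 -149.5  212.5]
318 11 [  37.4 -151.7  205.3] [  54.4 -150.1  207.6]
319 11 [  37.1 -152.7  199.7] [  54.5 -148.4  206.5]
320 7 [  44.  -152.   200.3] [  54.3 -150.3  202.4]
```

```bash
python3 - <<'E'
from h import *
p,d=load("side",1)
e=[(47.5,-149.7,z) for z in(190.9,200,230)]
print(proj("side",[FT[:3,:3]@np.array(q)/1000+FT[:3,3] for q in e]).round(1))
uv=np.stack(np.meshgrid(np.arange(640),np.arange(480)),-1).reshape(-1,2)
W=cloud("side",uv,d.ravel()); F=((W-FT[:3,3])@FT[:3,:3]*1000).reshape(480,640,3)
for v in range(312,342,2):
    print(v,[(u,*F[v,u].round(0).astype(int)) for u in (290,294,298,302,306)])
E
```

```text
[[288.3 322.9]
 [288.1 319.8]
 [287.6 309.2]]
312 [(290, np.int64(52), np.int64(-151), np.int64(225)), (294, np.int64(40), np.int64(8), np.int64(11)), (298, np.int64(54), np.int64(-39), np.int64(75)), (302, np.int64(62), np.int64(-40), np.int64(77)), (306, np.int64(71), np.int64(-54), np.int64(96))]
314 [(290, np.int64(51), np.int64(-151), np.int64(218)), (294, np.int64(41), np.int64(2), np.int64(11)), (298, np.int64(54), np.int64(-44), np.int64(75)), (302, np.int64(63), np.int64(-56), np.int64(91)), (306, np.int64(71), np.int64(-55), np.int64(91))]
316 [(290, np.int64(51), np.int64(-150), np.int64(212)), (294, np.int64(41), np.int64(-2), np.int64(10)), (298, np.int64(55), np.int64(-51), np.int64(77)), (302, np.int64(63), np.int64(-52), np.int64(79)), (306, np.int64(71), np.int64(-54), np.int64(83))]
318 [(290, np.int64(51), np.int64(-150), np.int64(206)), (294, np.int64(42), np.int64(-8), np.int64(11)), (298, np.int64(58), np.int64(-87), np.int64(121)), (302, np.int64(63), np.int64(-58), np.int64(82)), (306, np.int64(72), np.int64(-69), np.int64(97))]
320 [(290, np.int64(51), np.int
[... 2164 characters left out ...]
 np.int64(115)), (298, np.int64(61), np.int64(-124), np.int64(115)), (302, np.int64(68), np.int64(-117), np.int64(105)), (306, np.int64(76), np.int64(-119), np.int64(109))]
338 [(290, np.int64(44), np.int64(-110), np.int64(85)), (294, np.int64(55), np.int64(-134), np.int64(122)), (298, np.int64(61), np.int64(-125), np.int64(110)), (302, np.int64(68), np.int64(-121), np.int64(104)), (306, np.int64(76), np.int64(-123), np.int64(108))]
340 [(290, np.int64(44), np.int64(-113), np.int64(83)), (294, np.int64(55), np.int64(-138), np.int64(122)), (298, np.int64(61), np.int64(-126), np.int64(104)), (302, np.int64(69), np.int64(-126), np.int64(104)), (306, np.int64(76), np.int64(-128), np.int64(108))]
```

```bash
python3 -m handwheel '[{"fingers":0.06,"x":0.001,"y":0.01,"z":-0.0025,"spin":-0.24},{"fingers":0.06,"x":0.001,"y":0.02,"z":-0.0025,"spin":-0.24},{"fingers":0.06,"x":0.001,"y":0.03,"z":-0.0025,"spin":-0.24},{"fingers":0.06,"x":0.001,"y":0.04,"z":-0.0025,"spin":-0.24},{"fingers":0.06,"x":0.001,"y":0.048,"z":-0.0025,"spin":-0.24},{"fingers":0.06,"x":0.001,"y":0.054,"z":-0.0025,"spin":-0.24},{"fingers":0.06,"x":0.001,"y":0.059,"z":-0.0025,"spin":-0.24},{"fingers":0.06,"x":0.001,"y":0.063,"z":-0.0025,"spin":-0.24},{"fingers":0.06,"x":0.001,"y":0.0665,"z":-0.0025,"spin":-0.24},{"fingers":0.06,"x":0.001,"y":0.0665,"z":-0.0025,"spin":-0.24}]'
python3 - <<'E'
from h import *
status((50,-111,143),76)
p,d=cams.camera("side"); np.savez("pics/side2.npz",p=p,d=d)
cv2.imwrite('pics/c2.png',cv2.resize(p[270:380,240:350],None,fx=5,fy=5,interpolation=cv2.INTER_CUBIC)[:,:,::-1])
uv=np.stack(np.meshgrid(np.arange(640),np.arange(480)),-1).reshape(-1,2)
W=cloud("side",uv,d.ravel()); F=(W-FT[:3,3])@FT[:3,:3]*1000
m=np.all((F>(20,-160,112))&(F<(80,-143,200)),1); f=F[m]; u=uv[m]
for v in sorted(set(u[:,1])):
    k=u[:,1]==v; print(v,k.sum(),f[k].min(0).round(1),f[k].max(0).round(1))
E
```

```text
time_s: 3.2
ee_pos: [0.5832, -0.1596, 0.1436]
eef_rot: [-1.57, -0.0, 1.325]
force: [0.1, -0.0, 0.4]
grip_width: 0.0497
t 3.20 fix mm [  50.1 -111.2  143.6] rot deg [-89.98  -0.    75.89] F fix [ 0.1 -0.   0.4] M [ 0.04 -0.15  0.  ] w 49.7 q6 -1.65
shift tool mm [0.2 0.6 0.1]
spin deg -0.11
334 10 [  39.  -151.2  156.9] [  55.  -149.7  160.1]
335 11 [  38.9 -151.8  152.6] [  56.8 -148.8  157.2]
336 11 [  38.7 -151.7  150. ] [  56.7 -148.7  154.1]
337 11 [  38.4 -151.2  145.1] [  56.6 -147.6  150.4]
338 11 [  38.5 -152.2  143.7] [  56.4 -149.   148.2]
339 12 [  38.2 -151.4  133.4] [  57.4 -143.5  144.4]
340 11 [  40.1 -150.7  131.1] [  57.4 -144.2  140. ]
341 11 [  39.9 -151.2  127.7] [  57.4 -144.   138.3]
342 1 [  56.  -148.7  131.3] [  56.  -148.7  131.3]
```

View pics/c2.png

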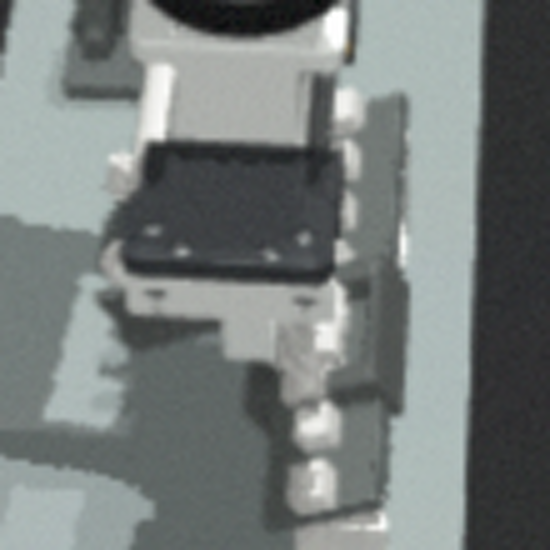

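The near finger (225-280, 300-360) ends just above the near pin head (305,380), left of it in the picture, with no contact force. Now close gently.

```bash
python3 -m handwheel '[{"fingers":-0.2,"x":0,"y":0,"z":0,"spin":0},{"fingers":-0.3,"x":0,"y":0,"z":0,"spin":0},{"fingers":-0.4,"x":0,"y":0,"z":0,"spin":0},{"fingers":-0.6,"x":0,"y":0,"z":0,"spin":0},{"fingers":-0.6,"x":0,"y":0,"z":0,"spin":0},{"fingers":-0.6,"x":0,"y":0,"z":0,"spin":0},{"fingers":-0.6,"x":0,"y":0,"z":0,"spin":0},{"fingers":-0.6,"x":0,"y":0,"z":0,"spin":0},{"fingers":-0.6,"x":0,"y":0,"z":0,"spin":0},{"fingers":-0.6,"x":0,"y":0,"z":0,"spin":0}]' 15
python3 -c "
from h import *
status()"
```

```text
time_s: 4.25
ee_pos: [0.5834, -0.1596, 0.1441]
eef_rot: [-1.571, -0.0, 1.325]
force: [-0.5, 0.7, 4.0]
grip_width: 0.0276
t 4.25 fix mm [  50.3 -111.2  144.1] rot deg [-90.01  -0.    75.9 ] F fix [-0.6  0.6  4. ] M [ 0.25 -0.07  0.09] w 27.6 q6 -1.65
```

```bash
python3 -m handwheel '[{"fingers":-0.6,"x":0,"y":0,"z":0,"spin":0},{"fingers":-0.6,"x":0,"y":-0.0018,"z":0.0009,"spin":0},{"fingers":-0.6,"x":0,"y":-0.0035,"z":0.0019,"spin":0},{"fingers":-0.6,"x":0,"y":-0.0053,"z":0.0028,"spin":0},{"fingers":-0.6,"x":0,"y":-0.0071,"z":0.0038,"spin":0},{"fingers":-0.6,"x":0,"y":-0.0088,"z":0.0047,"spin":0},{"fingers":-0.6,"x":0,"y":-0.0106,"z":0.0056,"spin":0},{"fingers":-0.6,"x":0,"y":-0.0119,"z":0.0063,"spin":0},{"fingers":-0.6,"x":0,"y":-0.0119,"z":0.0063,"spin":0},{"fingers":-0.6,"x":0,"y":-0.0119,"z":0.0063,"spin":0}]' 25
python3 - <<'E'
from h import *
status()
p,d=cams.camera("side"); np.savez("pics/side3.npz",p=p,d=d)
cv2.imwrite('pics/c3.png',cv2.resize(p[270:380,240:350],None,fx=5,fy=5,interpolation=cv2.INTER_CUBIC)[:,:,::-1])
E
```

```text
time_s: 5.25
ee_pos: [0.5772, -0.158, 0.1559]
eef_rot: [-1.571, -0.0, 1.325]
force: [3.5, 0.8, -0.1]
grip_width: 0.0276
t 5.25 fix mm [  43.9 -111.2  155.9] rot deg [-90.01  -0.    75.9 ] F fix [ 3.3  1.6 -0.1] M [ 0.07 -0.63 -0.  ] w 27.6 q6 -1.65
```

View pics/c3.png

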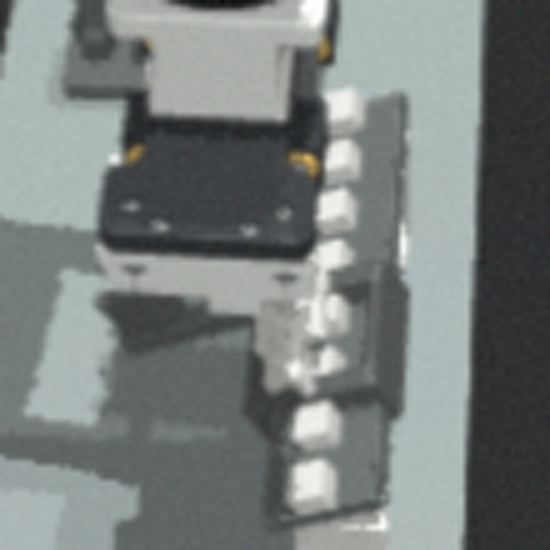

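The tab is up: the comb teeth at (325,315) and (330,360) now show under it, and the lift is 13 mm by the arm's reading. Next, shift 25 mm towards the vise.

```bash
python3 -m handwheel '[{"fingers":-0.6,"x":0.003,"y":0,"z":0,"spin":0},{"fingers":-0.6,"x":0.006,"y":0,"z":0,"spin":0},{"fingers":-0.6,"x":0.009,"y":0,"z":0,"spin":0},{"fingers":-0.6,"x":0.012,"y":0,"z":0,"spin":0},{"fingers":-0.6,"x":0.015,"y":0,"z":0,"spin":0},{"fingers":-0.6,"x":0.018,"y":0,"z":0,"spin":0},{"fingers":-0.6,"x":0.021,"y":0,"z":0,"spin":0},{"fingers":-0.6,"x":0.0235,"y":0,"z":0,"spin":0},{"fingers":-0.6,"x":0.025,"y":0,"z":0,"spin":0},{"fingers":-0.6,"x":0.025,"y":0,"z":0,"spin":0}]' 25
python3 -c "
from h import *
status()"
```

```text
time_s: 6.3
ee_pos: [0.5833, -0.1336, 0.1558]
eef_rot: [-1.571, -0.0, 1.325]
force: [3.7, -0.8, -0.2]
grip_width: 0.0275
t 6.30 fix mm [ 43.9 -86.  155.8] rot deg [-9.000e+01 -1.000e-02  7.591e+01] F fix [ 3.7  0.1 -0.2] M [-0.35 -0.62 -0.01] w 27.5 q6 -1.61
```

```bash
python3 -m handwheel '[{"fingers":-0.6,"x":0,"y":0.0014,"z":-0.0008,"spin":0},{"fingers":-0.6,"x":0,"y":0.0028,"z":-0.0015,"spin":0},{"fingers":-0.6,"x":0,"y":0.0042,"z":-0.0022,"spin":0},{"fingers":-0.6,"x":0,"y":0.0056,"z":-0.003,"spin":0},{"fingers":-0.6,"x":0,"y":0.007,"z":-0.0037,"spin":0},{"fingers":-0.6,"x":0,"y":0.0084,"z":-0.0044,"spin":0},{"fingers":-0.6,"x":0,"y":0.0098,"z":-0.0052,"spin":0},{"fingers":-0.6,"x":0,"y":0.0112,"z":-0.0059,"spin":0},{"fingers":-0.6,"x":0,"y":0.0119,"z":-0.0063,"spin":0},{"fingers":-0.6,"x":0,"y":0.0119,"z":-0.0063,"spin":0}]' 25
python3 - <<'E'
from h import *
status()
p,d=cams.camera("side"); np.savez("pics/side4.npz",p=p,d=d)
cv2.imwrite('pics/c4.png',cv2.resize(p[270:380,240:350],None,fx=5,fy=5,interpolation=cv2.INTER_CUBIC)[:,:,::-1])
E
```

```text
time_s: 7.3
ee_pos: [0.5894, -0.1353, 0.1441]
eef_rot: [-1.571, -0.0, 1.325]
force: [1.7, 0.5, 2.5]
grip_width: 0.0273
t 7.30 fix mm [ 50.2 -86.2 144.1] rot deg [-89.99  -0.    75.9 ] F fix [1.6 0.9 2.5] M [ 0.1  -0.48  0.03] w 27.3 q6 -1.61
```

View pics/c4.png

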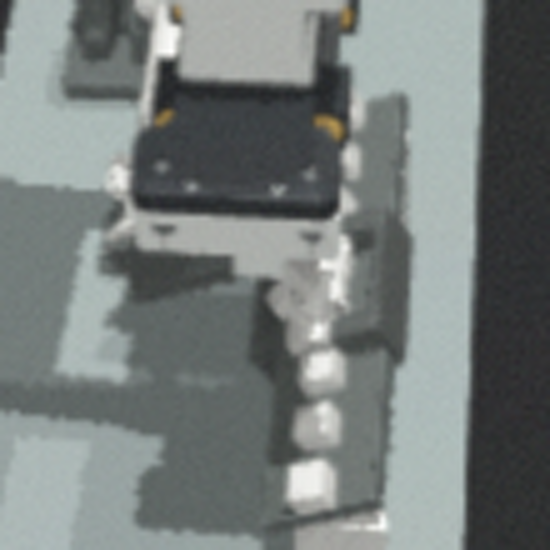

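Stop shifted by one notch and back down to the same height with little force. Release and retreat.

```bash
python3 -m handwheel '[{"fingers":-0.35,"x":0,"y":0,"z":0,"spin":0},{"fingers":-0.3,"x":0,"y":0,"z":0,"spin":0},{"fingers":-0.25,"x":0,"y":0,"z":0,"spin":0},{"fingers":-0.2,"x":0,"y":0,"z":0,"spin":0},{"fingers":-0.1,"x":0,"y":-0.003,"z":0,"spin":0},{"fingers":0.0,"x":0,"y":-0.01,"z":0,"spin":0},{"fingers":0.0,"x":0,"y":-0.03,"z":0.02,"spin":0},{"fingers":0.0,"x":0,"y":-0.06,"z":0.05,"spin":0},{"fingers":0.0,"x":0.02,"y":-0.09,"z":0.08,"spin":0},{"fingers":0.0,"x":0.06,"y":-0.11,"z":0.1,"spin":0}]'
python3 - <<'E'
from h import *
status((0,100,300),76)
for n in("side","top"):
    p,d=cams.camera(n); np.savez(f"pics/{n}5.npz",p=p,d=d)
    uv=np.stack(np.meshgrid(np.arange(640),np.arange(480)),-1).reshape(-1,2)
    for k in(0,5):
        p,d=load(n,k)
        W=cloud(n,uv,d.ravel()); F=(W-FT[:3,3])@FT[:3,:3]*1000; Rl=(F-[75,-110,85])@RR.T
        yo=25 if k==5 else 0
        m=np.all((Rl>(-8,-25+yo,44))&(Rl<(10,25+yo,70)),1); f=Rl[m]
        if m.sum()>3: print(n,k,m.sum(),np.percentile(f,[3,50,97],axis=0).round(1).tolist(),'top',f[f[:,2]>50].mean(0).round(1))
        m=np.all((Rl>(-8,-35+yo,36))&(Rl<(10,35+yo,44)),1); f=Rl[m]
        if m.sum()>3: print('  heads',m.sum(),np.percentile(f,[3,50,97],axis=0).round(1).tolist())
    p,d=load(n,5)
    globals()[n]=p
a=cv2.resize(top[200:300,280:460],None,fx=4,fy=4,interpolation=cv2.INTER_CUBIC)
cv2.imwrite('pics/c5.png',cv2.resize(side[200:360,230:345],None,fx=3.7,fy=3.7,interpolation=cv2.INTER_CUBIC)[:,:,::-1])
cv2.imwrite('pics/c5t.png',a[:,:,::-1])
E
```

```text
time_s: 8.35
ee_pos: [0.5058, -0.0533, 0.2567]
eef_rot: [-1.573, 0.0, 1.322]
force: [0.8, 0.5, 0.1]
grip_width: 0.0468
t 8.35 fix mm [-50.7 -26.9 256.7] rot deg [-90.15   0.    75.73] F fix [0.7 0.7 0.1] M [ 0.05 -0.23 -0.01] w 46.8 q6 -1.50
shift tool mm [127.1 -43.2 -50.2]
spin deg -0.27
side 0 101 [[-4.8, -16.1, 44.4], [1.8, -4.2, 52.8], [5.2, 11.6, 56.0]] top [ 0.2 -3.2 53.5]
  heads 77 [[-5.0, -29.8, 36.3], [1.1, -14.0, 40.4], [4.7, 25.6, 43.3]]
side 5 97 [[-4.5, 7.6, 44.4], [2.0, 18.2, 52.8], [5.5, 34.9, 56.5]] top [ 0.7 19.9 53.8]
  heads 67 [[-5.5, -5.7, 36.2], [2.1, 11.5, 40.4], [4.9, 48.6, 43.8]]
top 0 55 [[-3.5, -10.3, 45.0], [2.2, 2.1, 51.6], [6.7, 15.1, 57.9]] top [ 1.9  1.2 52.9]
  heads 38 [[-2.5, -25.9, 36.2], [3.2, -1.4, 40.2], [7.2, 28.6, 43.4]]
top 5 58 [[-2.8, 12.5, 44.5], [2.7, 25.4, 51.9], [6.7, 38.9, 56.6]] top [ 1.7 25.3 53.1]
  heads 28 [[-3.4, -1.8, 36.5], [4.4, 19.8, 40.6], [7.7, 51.5, 43.7]]
```

View pics/c5.png

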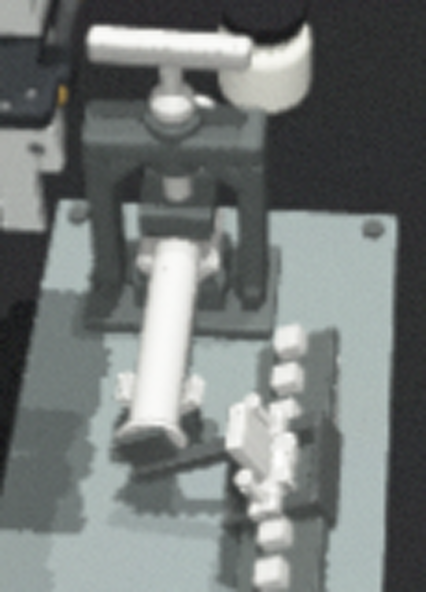

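The tab is back at its starting height (fin top 53.5→53.8 mm side, 52.9→53.1 mm top), about 23.5 mm further along, and the plate hides the flange at (150,430). I'll check the gap from above.

View pics/c5t.png

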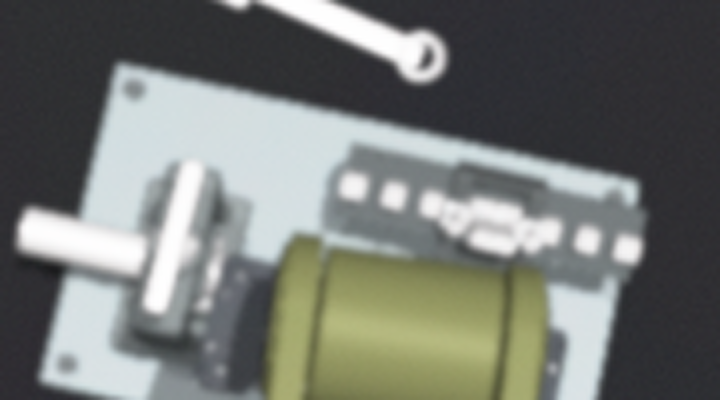

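The arm hides the flange (bar at (175,240), fin at (497,225)). The stop may have slipped back about 1 mm on release, so I'll nudge the fin towards the vise with the rear finger, back to where I had it held plus a hair, which guarantees plate and flange touch.

```bash
python3 -m handwheel '[{"fingers":0,"x":-0.015,"y":0,"z":-0.03,"spin":0},{"fingers":0,"x":-0.03,"y":0,"z":-0.06,"spin":0},{"fingers":0,"x":-0.045,"y":0.02,"z":-0.09,"spin":0},{"fingers":0,"x":-0.054,"y":0.05,"z":-0.1,"spin":0},{"fingers":0,"x":-0.054,"y":0.075,"z":-0.1,"spin":0},{"fingers":0,"x":-0.054,"y":0.09,"z":-0.1,"spin":0},{"fingers":0,"x":-0.054,"y":0.1,"z":-0.1,"spin":0},{"fingers":0,"x":-0.054,"y":0.107,"z":-0.1,"spin":0},{"fingers":0,"x":-0.054,"y":0.11,"z":-0.1,"spin":0},{"fingers":0,"x":-0.054,"y":0.11,"z":-0.1,"spin":0}]' 15
python3 -c "
from h import *
status((50,-76.2,144),76)"
```

```text
time_s: 9.45
ee_pos: [0.591, -0.1294, 0.1445]
eef_rot: [-1.572, 0.0, 1.325]
force: [-0.7, 0.9, -0.7]
grip_width: 0.0471
t 9.45 fix mm [ 50.4 -80.1 144.5] rot deg [-90.05   0.    75.91] F fix [-0.9  0.7 -0.7] M [ 0.08 -0.09 -0.04] w 47.1 q6 -1.60
shift tool mm [3.9 0.5 0.4]
spin deg -0.09
```

```bash
python3 -m handwheel '[{"fingers":0,"x":0.0005,"y":0,"z":0,"spin":0},{"fingers":0,"x":0.001,"y":0,"z":0,"spin":0},{"fingers":0,"x":0.0015,"y":0,"z":0,"spin":0},{"fingers":0,"x":0.002,"y":0,"z":0,"spin":0},{"fingers":0,"x":0.0024,"y":0,"z":0,"spin":0},{"fingers":0,"x":0.0028,"y":0,"z":0,"spin":0},{"fingers":0,"x":0.0032,"y":0,"z":0,"spin":0},{"fingers":0,"x":0.0036,"y":0,"z":0,"spin":0},{"fingers":0,"x":0.004,"y":0,"z":0,"spin":0},{"fingers":0,"x":0.004,"y":0,"z":0,"spin":0}]'
python3 -c "
from h import *
status((50,-76,144),76)"
```

```text
time_s: 10.45
ee_pos: [0.5918, -0.1258, 0.1439]
eef_rot: [-1.571, 0.0, 1.325]
force: [-0.5, -2.8, 1.0]
grip_width: 0.0469
t 10.45 fix mm [ 50.3 -76.4 143.9] rot deg [-9.000e+01  2.000e-02  7.589e+01] F fix [ 0.2 -2.8  1. ] M [-0.42 -0.01 -0.05] w 46.9 q6 -1.59
shift tool mm [ 0.4 -0.1  0.3]
spin deg -0.11
```

```bash
python3 -m handwheel '[{"fingers":0,"x":0.0001,"y":0,"z":0,"spin":0},{"fingers":0,"x":0.0002,"y":0,"z":0,"spin":0},{"fingers":0,"x":0.0003,"y":0,"z":0,"spin":0},{"fingers":0,"x":0.0004,"y":0,"z":0,"spin":0},{"fingers":0,"x":0.0005,"y":0,"z":0,"spin":0},{"fingers":0,"x":0.0006,"y":0,"z":0,"spin":0},{"fingers":0,"x":0.0007,"y":0,"z":0,"spin":0},{"fingers":0,"x":0.0008,"y":0,"z":0,"spin":0},{"fingers":0,"x":0.0009,"y":0,"z":0,"spin":0},{"fingers":0,"x":0.001,"y":0,"z":0,"spin":0}]'
python3 -c "
from h import *
status((50,-76,144),76)"
```

```text
time_s: 11.45
ee_pos: [0.5921, -0.1247, 0.1439]
eef_rot: [-1.571, 0.0, 1.325]
force: [-1.0, -2.9, 0.5]
grip_width: 0.0473
t 11.45 fix mm [ 50.3 -75.2 143.9] rot deg [-90.    0.   75.9] F fix [-0.3 -3.   0.5] M [-0.65  0.09 -0.03] w 47.3 q6 -1.59
shift tool mm [-0.8 -0.1  0.3]
spin deg -0.1
```

Steady 3 N while it moved another 1 mm, which is the tube's friction, so plate and flange are in contact. Back off, rise and go over the T-handle; at the same time I measure the bar's angle.

```bash
python3 -m handwheel '[{"fingers":0,"x":-0.003,"y":0,"z":0,"spin":0},{"fingers":0,"x":-0.006,"y":-0.004,"z":0,"spin":0},{"fingers":0,"x":-0.006,"y":-0.025,"z":0,"spin":0.5},{"fingers":0,"x":-0.006,"y":-0.065,"z":0.005,"spin":1},{"fingers":0,"x":0.01,"y":-0.105,"z":0.015,"spin":1.5},{"fingers":0,"x":0.05,"y":-0.126,"z":0.025,"spin":2},{"fingers":0,"x":0.09,"y":-0.126,"z":0.035,"spin":2.5},{"fingers":0,"x":0.13,"y":-0.126,"z":0.045,"spin":2.9},{"fingers":0,"x":0.175,"y":-0.126,"z":0.05,"spin":2.9},{"fingers":0,"x":0.175,"y":-0.126,"z":0.05,"spin":2.9}]'
python3 - <<'E'
from h import *
status((0.6,99.5,218),73)
for n in("top","side"):
  for k in(0,5):
    p,d=load(n,k); uv=np.stack(np.meshgrid(np.arange(640),np.arange(480)),-1).reshape(-1,2)
    W=cloud(n,uv,d.ravel()); F=(W-FT[:3,3])@FT[:3,:3]*1000
    m=np.all((F>(-60,75,205))&(F<(60,125,240)),1); f=F[m]
    l=cv2.fitLine(f[:,:2].astype(np.float32),cv2.DIST_HUBER,0,.01,.01).ravel()
    print(n,k,m.sum(),'bar angle',np.degrees(np.arctan(l[1]/l[0])).round(2),'c',f.mean(0).round(1))
    m=np.all((F>(-13,125,72))&(F<(13,230,90)),1); f=F[m]
    if m.sum()>20:
        l=cv2.fitLine(f[:,:2].astype(np.float32),cv2.DIST_HUBER,0,.01,.01).ravel(); print('  tube angle',np.degrees(np.arctan2(abs(l[1]),l[0]*np.sign(l[1]))).round(2),'end y',np.percentile(f[:,1],99).round(1))
p,d=cams.camera("top"); np.savez("pics/top6.npz",p=p,d=d)
cv2.imwrite('pics/c6t.png',cv2.resize(p[200:300,280:460],None,fx=4,fy=4,interpolation=cv2.INTER_CUBIC)[:,:,::-1])
E
```

```text
time_s: 12.45
ee_pos: [0.5862, 0.0617, 0.2703]
eef_rot: [-1.571, -0.001, 1.279]
force: [0.1, -0.3, -0.8]
grip_width: 0.0468
t 12.45 fix mm [ -0.5 104.2 270.3] rot deg [-9.000e+01 -7.000e-02  7.326e+01] F fix [ 0.2 -0.3 -0.8] M [-0.01 -0.11  0.01] w 46.8 q6 -1.24
shift tool mm [-4.7 52.3 -1.4]
spin deg 0.26
top 0 245 bar angle -2.09 c [  0.4 101.5 225.7]
  tube angle 88.88 end y 194.5
top 5 247 bar angle -2.31 c [1.000e-01 1.015e+02 2.259e+02]
  tube angle 90.01 end y 204.1
side 0 433 bar angle -2.78 c [ -0.6  95.  221.9]
side 5 432 bar angle -2.48 c [ -0.6  94.9 222.1]
```

```bash
python3 -m handwheel '[{"fingers":0,"x":0,"y":0,"z":0,"spin":-0.5},{"fingers":0,"x":0,"y":0,"z":0,"spin":-0.5},{"fingers":0,"x":0,"y":0.005,"z":0,"spin":-0.5},{"fingers":0,"x":0,"y":0.012,"z":0,"spin":-0.5},{"fingers":0,"x":0,"y":0.02,"z":0,"spin":-0.5},{"fingers":0,"x":0,"y":0.025,"z":0,"spin":-0.5},{"fingers":0,"x":0,"y":0.025,"z":0,"spin":-0.5},{"fingers":0,"x":0,"y":0.025,"z":0,"spin":-0.5},{"fingers":0,"x":0,"y":0.025,"z":0,"spin":-0.5},{"fingers":0,"x":0,"y":0.025,"z":0,"spin":-0.5}]'
python3 -c "
from h import *
status((0.6,99.5,218.5),73.5)
p,d=cams.camera('side'); np.savez('pics/side7.npz',p=p,d=d)
cv2.imwrite('pics/c7.png',cv2.resize(p[170:340,220:345],None,fx=3.5,fy=3.5,interpolation=cv2.INTER_CUBIC)[:,:,::-1])
"
```

```text
time_s: 13.5
ee_pos: [0.5863, 0.0573, 0.2453]
eef_rot: [-1.571, -0.0, 1.283]
force: [0.6, -0.1, 0.8]
grip_width: 0.0472
t 13.50 fix mm [  0.7  99.9 245.3] rot deg [-9.003e+01 -1.000e-02  7.350e+01] F fix [0.6 0.1 0.8] M [ 0.11 -0.11 -0.03] w 47.2 q6 -1.25
shift tool mm [-0.4 26.8  0.1]
spin deg -0.0
```

View pics/c7.png

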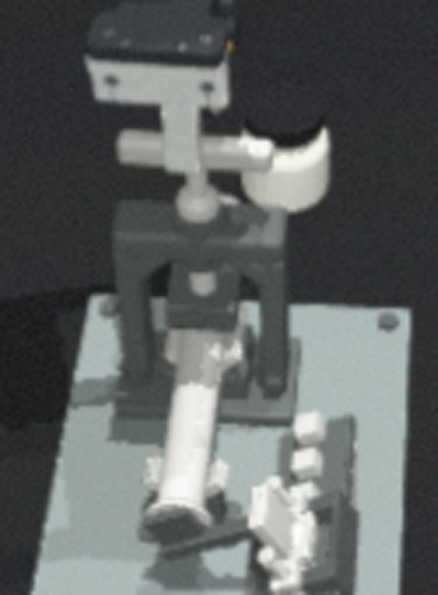

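The near finger (182,130) is in front of the middle of the bar (120-270, 150), and the plate at (175,520) sits right at the flange. Descend and close.

```bash
python3 -m handwheel '[{"fingers":0,"x":0,"y":0.006,"z":0,"spin":0},{"fingers":0,"x":0,"y":0.012,"z":0,"spin":0},{"fingers":0,"x":0,"y":0.018,"z":0,"spin":0},{"fingers":0,"x":0,"y":0.024,"z":0,"spin":0},{"fingers":-0.3,"x":0,"y":0.0268,"z":0,"spin":0},{"fingers":-0.5,"x":0,"y":0.0268,"z":0,"spin":0},{"fingers":-0.6,"x":0,"y":0.0268,"z":0,"spin":0},{"fingers":-0.9,"x":0,"y":0.0268,"z":0,"spin":0},{"fingers":-0.9,"x":0,"y":0.0268,"z":0,"spin":0},{"fingers":-0.9,"x":0,"y":0.0268,"z":0,"spin":0}]' 50
python3 -c "
from h import *
status()"
```

```text
time_s: 14.55
ee_pos: [0.5864, 0.0576, 0.2184]
eef_rot: [-1.571, -0.001, 1.283]
force: [0.7, 1.7, 1.1]
grip_width: 0.0137
t 14.55 fix mm [  0.7 100.2 218.4] rot deg [-9.003e+01 -4.000e-02  7.351e+01] F fix [0.3 1.9 1.1] M [ 0.55 -0.35  0.07] w 13.7 q6 -1.25
```

```bash
python3 -m handwheel '[{"fingers":-0.9,"x":0,"y":0.0002,"z":0,"spin":5},{"fingers":-0.9,"x":0,"y":0.0004,"z":0,"spin":10},{"fingers":-0.9,"x":0,"y":0.0006,"z":0,"spin":15},{"fingers":-0.9,"x":0,"y":0.0008,"z":0,"spin":20},{"fingers":-0.9,"x":0,"y":0.001,"z":0,"spin":25},{"fingers":-0.9,"x":0,"y":0.0012,"z":0,"spin":30},{"fingers":-0.9,"x":0,"y":0.0013,"z":0,"spin":35},{"fingers":-0.9,"x":0,"y":0.0015,"z":0,"spin":40},{"fingers":-0.9,"x":0,"y":0.0017,"z":0,"spin":44},{"fingers":-0.9,"x":0,"y":0.0017,"z":0,"spin":44}]' 60
python3 -c "
from h import *
status()"
```

```text
time_s: 15.55
ee_pos: [0.5865, 0.0577, 0.2168]
eef_rot: [-1.571, -0.001, 0.513]
force: [2.7, 4.6, 0.1]
grip_width: 0.0137
t 15.55 fix mm [  0.8 100.4 216.8] rot deg [-89.99  -0.09  29.38] F fix [1.5 5.1 0.1] M [ 0.87 -0.55  0.03] w 13.7 q6 -0.48
```

```bash
python3 -m handwheel '[{"fingers":-0.9,"x":0,"y":0.0001,"z":0,"spin":1},{"fingers":-0.9,"x":0,"y":0.0001,"z":0,"spin":2},{"fingers":-0.9,"x":0,"y":0.0001,"z":0,"spin":3},{"fingers":-0.9,"x":0,"y":0.0002,"z":0,"spin":4},{"fingers":-0.9,"x":0,"y":0.0002,"z":0,"spin":5},{"fingers":-0.9,"x":0,"y":0.0002,"z":0,"spin":6},{"fingers":-0.9,"x":0,"y":0.0003,"z":0,"spin":7},{"fingers":-0.9,"x":0,"y":0.0003,"z":0,"spin":8},{"fingers":-0.9,"x":0,"y":0.0004,"z":0,"spin":9},{"fingers":-0.9,"x":0,"y":0.0004,"z":0,"spin":10}]' 60
python3 -c "
from h import *
status()"
```

```text
time_s: 16.55
ee_pos: [0.5866, 0.0578, 0.2165]
eef_rot: [-1.571, -0.002, 0.34]
force: [2.1, 5.8, 1.1]
grip_width: 0.0134
t 16.55 fix mm [  0.8 100.5 216.5] rot deg [-89.99  -0.1   19.5 ] F fix [0.7 6.1 1.1] M [ 0.83 -0.66  0.42] w 13.4 q6 -0.30
```

```bash
python3 -m handwheel '[{"fingers":-0.9,"x":0,"y":0,"z":0,"spin":1},{"fingers":-0.9,"x":0,"y":0,"z":0,"spin":2},{"fingers":-0.9,"x":0,"y":0,"z":0,"spin":3},{"fingers":-0.9,"x":0,"y":0,"z":0,"spin":4},{"fingers":-0.9,"x":0,"y":0,"z":0,"spin":5},{"fingers":-0.9,"x":0,"y":0,"z":0,"spin":6},{"fingers":-0.9,"x":0,"y":0,"z":0,"spin":7},{"fingers":-0.9,"x":0,"y":0,"z":0,"spin":7},{"fingers":-0.9,"x":0,"y":0,"z":0,"spin":7},{"fingers":-0.9,"x":0,"y":0,"z":0,"spin":7}]' 60
python3 -c "
from h import *
status()"
```

```text
time_s: 17.55
ee_pos: [0.5867, 0.0578, 0.2165]
eef_rot: [-1.57, -0.002, 0.219]
force: [2.4, 5.1, 1.7]
grip_width: 0.0136
t 17.55 fix mm [  0.9 100.5 216.5] rot deg [-89.98  -0.11  12.56] F fix [1.1 5.6 1.7] M [ 0.82 -0.67  0.55] w 13.6 q6 -0.18
```

```bash
python3 -m handwheel '[{"fingers":-0.9,"x":0,"y":0,"z":0,"spin":1},{"fingers":-0.9,"x":0,"y":0,"z":0,"spin":2},{"fingers":-0.9,"x":0,"y":0,"z":0,"spin":3},{"fingers":-0.9,"x":0,"y":0,"z":0,"spin":4},{"fingers":-0.9,"x":0,"y":0,"z":0,"spin":5},{"fingers":-0.9,"x":0,"y":0,"z":0,"spin":6},{"fingers":-0.9,"x":0,"y":0,"z":0,"spin":7},{"fingers":-0.9,"x":0,"y":0,"z":0,"spin":8},{"fingers":-0.9,"x":0,"y":0,"z":0,"spin":8},{"fingers":-0.9,"x":0,"y":0,"z":0,"spin":8}]' 60
python3 -c "
from h import *
status()"
```

```text
time_s: 18.55
ee_pos: [0.5867, 0.0579, 0.2165]
eef_rot: [-1.57, -0.002, 0.08]
force: [3.3, 4.6, 1.0]
grip_width: 0.0134
t 18.55 fix mm [  0.9 100.6 216.5] rot deg [-89.97  -0.1    4.57] F fix [2.1 5.2 1. ] M [ 0.8  -0.7   0.73] w 13.4 q6 -0.04
```

Moment 0.73 N m, rising steadily since the bite, which means a wind-up of about 0.25 rad. That is tight, so open and rise.

```bash
python3 -m handwheel '[{"fingers":-0.5,"x":0,"y":0,"z":0,"spin":0},{"fingers":-0.2,"x":0,"y":0,"z":0,"spin":0},{"fingers":0,"x":0,"y":0,"z":0,"spin":0},{"fingers":0.1,"x":0,"y":0,"z":0,"spin":0},{"fingers":0.1,"x":0,"y":0,"z":0,"spin":0},{"fingers":0.1,"x":0,"y":-0.01,"z":0,"spin":0},{"fingers":0.1,"x":0,"y":-0.03,"z":0,"spin":0},{"fingers":0.1,"x":0,"y":-0.055,"z":0,"spin":0},{"fingers":0.1,"x":0,"y":-0.08,"z":0,"spin":0},{"fingers":0.1,"x":-0.03,"y":-0.09,"z":0,"spin":0}]'
python3 -m handwheel '[{"fingers":0.1,"x":-0.03,"y":0,"z":0.02,"spin":0},{"fingers":0.1,"x":-0.06,"y":0,"z":0.05,"spin":0},{"fingers":0.1,"x":-0.09,"y":0,"z":0.09,"spin":0},{"fingers":0.1,"x":-0.12,"y":0,"z":0.13,"spin":0},{"fingers":0.1,"x":-0.15,"y":0,"z":0.17,"spin":0},{"fingers":0.1,"x":-0.18,"y":0,"z":0.21,"spin":0},{"fingers":0.1,"x":-0.18,"y":0,"z":0.24,"spin":0},{"fingers":0.1,"x":-0.18,"y":0,"z":0.24,"spin":0},{"fingers":0.1,"x":-0.18,"y":0,"z":0.24,"spin":0},{"fingers":0.1,"x":-0.18,"y":0,"z":0.24,"spin":0}]'
python3 - <<'E'
from h import *
status()
uv=np.stack(np.meshgrid(np.arange(640),np.arange(480)),-1).reshape(-1,2)
im=[]
for n,b in(("top",(270,190,480,330)),("side",(215,190,355,460))):
    p,d=cams.camera(n); np.savez(f"pics/{n}8.npz",p=p,d=d)
    im.append(p[b[1]:b[3],b[0]:b[2]])
    for k in(0,8):
        p,d=load(n,k)
        W=cloud(n,uv,d.ravel()); F=(W-FT[:3,3])@FT[:3,:3]*1000; Rl=(F-[75,-110,85])@RR.T
        yo=25 if k else 0
        q=lambda X,lo,hi:X[np.all((X>lo)&(X<hi),1)]
        f=q(Rl,(-8,-25+yo,44),(10,25+yo,70)); t=f[f[:,2]>50]
        print(n,k,'fin y',((np.percentile(f[:,1],3)+np.percentile(f[:,1],97))/2).round(1),'top z',t[:,2].mean().round(1))
        b=q(F,(-60,50,205),(60,150,240)); l=cv2.fitLine(b[:,:2].astype(np.float32),cv2.DIST_HUBER,0,.01,.01).ravel()
        print('  bar angle',np.degrees(np.arctan(l[1]/l[0])).round(1),'c',b.mean(0).round(1))
        e=q(F,(-13,125,72),(13,240,90)); 
        if len(e)>20: print('  tube end y',np.percentile(e[:,1],99).round(1))
        fl=q(F,(-19,-100,86.5),(19,-40,100)); 
        if len(fl)>3: print('  above 86mm near flange y',np.percentile(fl[:,1],[2,50,98]).round(1),len(fl))
    dz=[]
    a=load(n,0)[0].astype(int);c=load(n,8)[0].astype(int)
    diff=np.abs(a-c).sum(2)
a=cv2.resize(im[0],None,fx=2.3,fy=2.3,interpolation=cv2.INTER_CUBIC); s=cv2.resize(im[1],None,fx=2.2,fy=2.2,interpolation=cv2.INTER_CUBIC)
o=np.zeros((max(a.shape[0],s.shape[0]),a.shape[1]+s.shape[1],3),np.uint8); o[:a.shape[0],:a.shape[1]]=a;o[:s.shape[0],a.shape[1]:]=s
print(o.shape);cv2.imwrite('pics/c8.png',o[:,:,::-1])
E
```

```text
time_s: 19.55
ee_pos: [0.5576, 0.0549, 0.3083]
eef_rot: [-1.571, -0.003, 0.078]
force: [1.1, 0.7, -0.6]
grip_width: 0.0519
time_s: 20.55
ee_pos: [0.3583, 0.2794, 0.3063]
eef_rot: [-1.571, -0.0, 0.078]
force: [-0.1, 0.9, 0.0]
grip_width: 0.0514
t 20.55 fix mm [-274.3  260.3  306.3] rot deg [-9.00e+01 -1.00e-02  4.45e+00] F fix [-0.4  0.9  0. ] M [-0.01 -0.09 -0.01] w 51.4 q6 0.50
top 0 fin y 2.4 top z 52.9
  bar angle -2.1 c [  0.4 101.5 225.7]
  tube end y 194.5
  above 86mm near flange y [-83.7 -61.6 -41.9] 31
top 8 fin y 27.1 top z 53.8
  bar angle -54.4 c [1.000e-01 1.016e+02 2.235e+02]
  tube end y 205.1
  above 86mm near flange y [-59.9 -52.  -41.5] 27
side 0 fin y -2.3 top z 53.5
  bar angle -2.8 c [ -0.6  95.  221.9]
  above 86mm near flange y [-89.4 -68.1 -64.5] 34
side 8 fin y 22.6 top z 53.6
  bar angle -53.5 c [2.000e-01 9.270e+01 2.219e+02]
  above 86mm near flange y [-62.7 -57.6 -48.8] 31
(594, 791, 3)
```

View pics/c8.png

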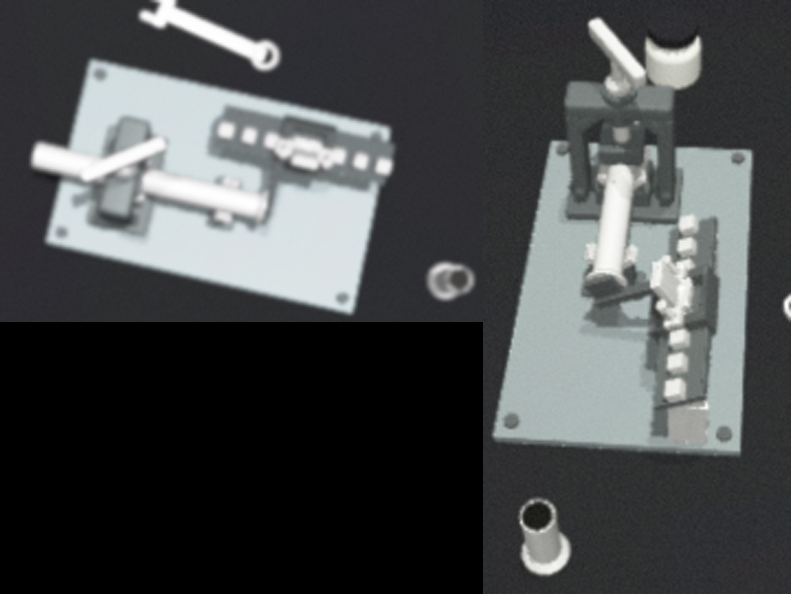

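The final picture shows the plate at the flange (270,205 top; 605,285 side). The fin is seated, the bar is turned, and the wrench, stub and jar are where they were. Handing in.

```bash
python3 -c "
from station import workorder
print(workorder.hand_in())"
```

```text
the job is handed in; nothing more can be done
None
```

The stop is one notch nearer the vise with its tab down, the tube has been pushed along, and the vise is tightened on it. I handed the job in after about 21 s of robot time, with the arm clear of everything.

- **Stop:** the tool could not be tilted with these moves, so I pinched the tab by its two flat 28 mm ends instead of its 10 mm. I lifted it 13 mm, shifted it 25 mm and lowered it into the next notch. The last pictures show it 24.7 mm (top camera) and 24.9 mm (side camera) further along. The height of its top changed by +0.9 mm (top) and +0.1 mm (side), so I take it as fully home.
- **Flange against the plate:** after I let go, the stop seemed about 1 to 2 mm short, so I nudged it forward with one finger. A steady 3 N while it moved the last millimetre is about what the tube's friction should give. The plain end now stands about 10.6 mm further out. The contact itself was too fine to measure in the pictures and rests on that push.
- **Vise:** I turned the handle 69° clockwise, and the moment rose to 0.73 N m, about 0.25 rad of wind-up. When let go, the bar sprang back and stayed about 51–52° from where it started. That difference suggests nearer 0.3 rad, still within the well-tightened range.
- **Disagreement:** the two cameras differed by up to 5 mm along the tube. I checked the side camera against the finger's known position and worked from averages and relative shifts.
- **Bystanders:** the stub, wrench and jar look unmoved in the last picture; I did not measure them.

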